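# Spring-gate roller cradle

### The job

Put the black paint-roller sleeve away in the grey storage cradle: tip one end down under the lip of the orange spring gate, push the gate back with the sleeve and keep it open while you swing the other end down inside the grey end wall, then let the gate close so that the sleeve lies flat in the cradle, caught under both lips. Leave the orange-capped can, the roll of tape and the white tub where they stand.

Things in the scene. Friction and masses are not known exactly. Their poses are not given: they have to be found in the camera images.
- sleeve_mid (a point): Centre of the black roller sleeve, a stiff rod-like roll 182 mm long, 53 mm wide and 52 mm high, about 0.1 kg; it does not roll. Its y axis runs along its length, z is up as it lies; both ends are alike. It starts lying flat on the work surface.
- cradle_seat (a point): Point on the screwed-down cradle's seat floor, 10 mm above the work surface, under the middle of a seated sleeve. z up, y along the cradle towards the orange gate, x across. Grey side cheeks 42 mm high, 64 mm apart inside, stand only at y -92 to -58 and 58 to 136 mm; between them the sides are open for the fingers. A housing 62 mm high stands at y 140 to 190 mm.
- wall_lip (a point): Middle of the lower inner edge of the grey end wall's lip, at y = -78 mm of the seat point and 58 mm above the seat (lip 6 mm thick, top 64 mm above the seat). The wall's inner face is 12 mm further out, at y = -90 mm.
- gate_lip (a point): Middle of the lower inner edge of the orange gate's lip, moving with the gate; at y = 60 mm of the seat point with the gate shut, 69 mm above the seat (lip 6 mm thick, top 75 mm, 58 mm wide). The gate's flat upright face lies 25 mm beyond it, at y = 85 mm when shut.
- gate (a joint): Opening of the orange spring gate in m: 0 shut, 0.038 fully back; it slides along the cradle's +y and its springs push it shut with 3 N at 0 rising to 6.8 N at 0.038. With a sleeve seated against the grey end wall it rests at about 0.005.
- can_mid (a point): Centre of the orange-capped spray can, 67 mm across, 165 mm high, standing; a bystander.
- tape_mid (a point): Centre of the roll of cream masking tape lying flat, 101 mm across, 24 mm high; a bystander.
- tub_mid (a point): Centre of the white filler tub, 66 mm across, 41 mm high; a bystander.

How it is judged:
On the way:
1. the sleeve, held at the cradle, presses the gate back by more than 20 mm (value of joint gate above 0.02 m and distance between sleeve_mid and cradle_seat below 0.12 m), for 0.2 s.
At the end, for the whole second after the job is handed in: The sleeve lies flat in the cradle at rest: its middle within 6 mm lengthwise and 12 mm sideways of the seat point, its centre 18 to 34 mm above the seat, its length within 0.09 rad of the cradle's, and the gate has closed onto its end (gate between 2 and 10 mm, not moving) (value of joint gate between 0.002 and 0.01 m and y of sleeve_mid in the frame of cradle_seat between -0.006 and 0.006 m and x of sleeve_mid in the frame of cradle_seat between -0.012 and 0.012 m and z of sleeve_mid in the frame of cradle_seat between 0.018 and 0.034 m and angle between the y axis of sleeve_mid and the y axis of cradle_seat, either way round below 0.09 rad and velocity of joint gate between -0.01 and 0.01 m/s); the robot touches nothing.
It fails at once if the orange-capped can is moved more than 30 mm (distance of can_mid from where it was at the start of the episode above 0.03 m).
It fails at once if the roll of tape is moved more than 30 mm (distance of tape_mid from where it was at the start of the episode above 0.03 m).
It fails at once if the white tub is moved more than 30 mm (distance of tub_mid from where it was at the start of the episode above 0.03 m).
It also fails if it takes over 48 s, if anything falls off the work surface, if the arm or the gripper's body presses on something with over 40 N, if the wrist force passes 120 N, or if a joint passes its speed limit or range.

### The arm

A 6-joint arm with a two-finger parallel gripper is mounted at the origin on a cart in front of the work surface, level with it; the furniture and walls round the work are solid. World frame = base frame: x ahead of the robot, y to its left, z up, the work surface at z = 0. Lengths are in m, angles in rad, forces in N, time in s.
With the tool pointing down it reaches from about 0.4 to 0.825 m from the base axis. Payload 7 kg.
Tool frame: the origin (TCP) lies midway between the tips of the shut fingers; the grasp point (between the pads) lies 19 mm behind it; z points along the fingers, y is the line along which they close (so a half turn about z gives the same grasp; the last joint's range is limited). The gripper opens to 88 mm and grips with 3 to 60 N. Pads are 19 mm wide; open, the fingers measure 130 mm over their backs; the gripper's body (78 mm by 193 mm) begins 47 mm behind the grasp point.
Start: joints at [-1.057, 0.359, 0.012, 0, -1.224, -0.288], TCP at [0.151, -0.658, 0.197] pointing down, gripper open.
Joint ranges: [-3.07, 3.07], [-1.43, 2.12], [-1.02, 1.25], [-3.03, 1.67], [-3.05, -0], [-3.03, 3.03]. Speed limits (rad/s): [2.39, 2.39, 3.01, 3.14, 3.14, 3.14].

### API

Orientations are given as [roll, pitch, yaw] about the fixed x, y, z axes, in that order (R = Rz(yaw) Ry(pitch) Rx(roll)).
In Python, from station import arm, grab_frame, camera_params, spot_in gives the robot as it stands.
- The arm moves only by the shell command python3 -m jog 'ROWS' [FORCE]. ROWS is JSON, a list that holds one entry, the list of rows, each a list of 7 numbers: the shift along the tool's x, y, z in mm, then the turn, a rotation vector about the tool's x, y, z in rad, then the finger opening in mm, from 0 to 87.6. In form: [[[x, y, z, wx, wy, wz, fingers], ...]]. A call has 1 to 20 rows; each row is the pose to reach, as a shift and turn from the pose commanded when the call began, along the tool's axes at that moment; what a row does not reach only later rows make up. A row lasts 1/8 s, in which the tool goes at most 62.5 mm and 10.7 degrees, less where a joint would pass 70% of its speed; a pose out of reach is approached as far as the arm can. A call with a gripper value outside its range is refused whole. The fingers move at their own pace and stop on an object; FORCE is the grip in N (left out, the last holds). Time passes only in rows, so rows that repeat a pose let the fingers close. It gives the time, the measured TCP pose, the force, the opening and the grip force at its end, in the units of the state.
- arm.get_state(): the state, without advancing time (a new reading comes with each control period).
- grab_frame(name): name is "side" or "top"; returns (picture, depth): 384x512x3 uint8, blue, green, red; 384x512 float32, m along the optical axis (not along the pixel's ray), 0 where there is no reading.
- camera_params(name): a dict with "mtx" (3x3 intrinsics, pixels), "R" (3x3) and "t" (3): a world point X has camera coordinates R X + t. Camera axes: x right, y down, z forward; pixel columns grow to the right and rows downward; lengths in m; the calibration is good to about 2 mm. A picture is of the moment at which its call begins. camera_params takes no time and is no camera call.
- arm.job_done(): hands the job in; it is judged then, once.
Trained networks look in the newest picture that a camera, given by its name, has taken for a name from the list of things; names that differ only in an ending like _2 or _b are one class to them, and where a whole thing is asked for, a point or a joint stands for the part that bears it (a point fixed in the world has none). Each returns a list of dicts, best first, with "confidence" (0 to 1); they miss things now and then, are a little off and sometimes report something else, mostly with a low value. They report only what shows in the picture. A call takes as long as a camera call.
- spot_in(query, camera): "uv" ([column, row] in pixels, amid what is visible of it).
The state is a dict: "t": time; "q": joint angles; "qd": joint speeds; "joint_efforts": joint torques, N m; "eef_pos": TCP position; "ee_rot": TCP orientation; "force": force on the tool from outside, world axes, zero at the start; "moment": the same for the moment, N m; "width": finger opening in m; "gripper_force": force on a finger pad.
Only numpy, scipy, OpenCV 4.12 (cv2) and the standard library are available. Lean on these libraries where they do the work, as an engineer would, in place of code of your own. Each camera call takes 0.05 s, during which the arm holds its last target. There are 200 camera calls.

## Working session

There is one attempt and no reset: what is moved stays moved. The work goes in short steps, Python scripts to look and compute and a shell command to move; the robot and the scene stay as the last step left them, time stands still between calls to the robot, and variables do not carry over. Pictures are saved under pics/ and viewed, at most 10 in all, crops included, and the job is handed in when it is done.

```bash
mkdir -p pics; ls; cat > h.py <<'E'
import numpy as np, cv2
from station import arm, grab_frame, camera_params, spot_in
from scipy.spatial.transform import Rotation as Ro
def cloud(n):
    im,d=grab_frame(n); c=camera_params(n); K=np.array(c["mtx"]);R=np.array(c["R"]);t=np.array(c["t"])
    v,u=np.indices(d.shape); P=np.stack([(u-K[0,2])/K[0,0]*d,(v-K[1,2])/K[1,1]*d,d],-1)
    W=(P-t)@R; W[d==0]=np.nan
    return im,W
E
python3 - <<'E'
from h import *
s=arm.get_state(); print(s['t'],s['eef_pos'],s['ee_rot'],s['width'])
ims=[]
for n in("top","side"):
    im,W=cloud(n); np.save(f'{n}.npy',W); 
    for q in["sleeve_mid","gate","gate_lip","wall_lip","cradle_seat","can_mid","tape_mid","tub_mid"]:
        r=spot_in(q,n)[:2]
        for x in r:
            u,v=map(int,x["uv"]); print(n,q,u,v,round(x["confidence"],2),W[v,u].round(3))
    cv2.imwrite(f'pics/{n}0.png',im)
E
```

```text
pics
0.0 [ 0.15098416 -0.65735581  0.19614966] [ 3.13998949e+00 -1.28606530e-04 -2.91590406e+00] 0.08760151254005338
top sleeve_mid 344 230 0.57 [ 0.441 -0.288  0.048]
top gate 184 156 0.77 [0.626 0.153 0.083]
top gate_lip 186 155 0.67 [0.628 0.147 0.086]
top wall_lip 197 163 0.64 [0.624 0.127 0.009]
top cradle_seat 198 163 0.74 [0.623 0.124 0.011]
top can_mid 359 127 0.76 [ 0.701 -0.304  0.15 ]
top tape_mid 206 259 0.67 [0.353 0.088 0.012]
top tub_mid 305 138 0.57 [ 0.699 -0.18   0.041]
top tub_mid 361 128 0.48 [ 0.7   -0.311  0.146]
side sleeve_mid 302 160 0.86 [ 0.439 -0.252  0.055]
side gate 210 234 0.6 [0.629 0.159 0.074]
side gate_lip 211 233 0.59 [0.626 0.159 0.078]
side wall_lip 216 238 0.82 [0.612 0.159 0.062]
side wall_lip 224 167 0.75 [ 0.687 -0.167  0.042]
side cradle_seat 220 238 0.86 [0.6   0.159 0.065]
side cradle_seat 211 233 0.36 [0.626 0.159 0.078]
side can_mid 227 125 0.9 [ 0.712 -0.296  0.121]
side tape_mid 313 235 0.68 [0.357 0.026 0.001]
side tub_mid 222 165 0.87 [ 0.698 -0.178  0.04 ]
```

View pics/top0.png

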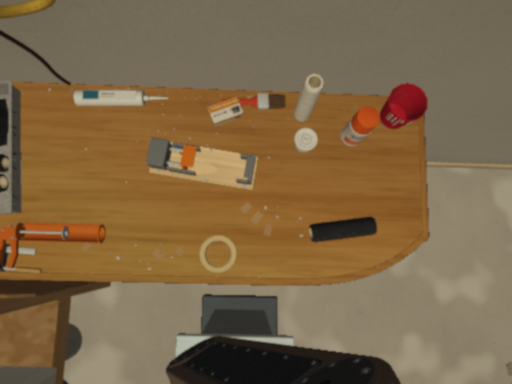

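View pics/side0.png

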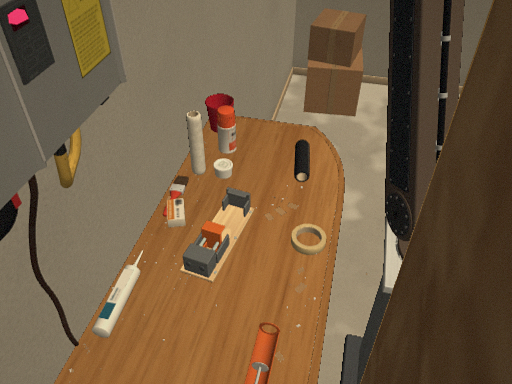

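The top view shows the sleeve at about (343,229). The cradle runs from the housing at (158,153), past the orange lip at (188,157), to the end wall at (250,168). Next I'll fit the poses.

```bash
python3 - <<'E'
from h import *
W=np.load('top.npy'); im=cv2.imread('pics/top0.png').astype(int)
def rect(m):
    p=W[m]; c,s,a=cv2.minAreaRect((p[:,:2]*1000).astype(np.float32)); return np.array(c).round(1),np.round(s,1),round(a,1),p.mean(0).round(4),len(p),np.percentile(p[:,2],[5,50,95]).round(3)
z=W[...,2]; v,u=np.indices(z.shape)
b=lambda u0,u1,v0,v1:(u>u0)&(u<u1)&(v>v0)&(v<v1)
print('sleeve',rect(b(300,385,210,245)&(z>.03)&(z<.08)&(im.max(-1)<70)))
org=(im[...,2]-im[...,0]>90)&(im[...,2]>150)
print('orange',rect(b(178,200,140,175)&(z>.06)&org))
print('housing',rect(b(140,175,130,175)&(z>.06)&~org))
print('wall',rect(b(235,262,150,195)&(z>.062)))
print('grey>25',rect(b(140,262,130,195)&(z>.025)))
print('cradle',rect(b(140,262,130,195)&(z>.006)&(z<.1)))
for n in('top','side'):
    c=camera_params(n);print(n,(-np.array(c['R']).T@c['t']).round(2))
E
```

```text
sleeve (array([ 444.5, -286.3]), array([ 47.9, 176.7]), 8.8, array([ 0.4444, -0.2861,  0.0474]), 1093, array([0.039, 0.048, 0.054]))
orange (array([625.2, 141.4]), array([35.3, 57.7]), 81.5, array([0.6251, 0.1415, 0.085 ]), 272, array([0.082, 0.085, 0.089]))
housing (array([638.5, 227.6]), array([51.3, 76.4]), 81.4, array([0.637 , 0.2266, 0.0716]), 524, array([0.067, 0.072, 0.075]))
wall (array([602.7, -24.2]), array([23.9, 76.2]), 81.9, array([ 0.6019, -0.0249,  0.074 ]), 216, array([0.071, 0.074, 0.077]))
grey>25 (array([621.2, 108.4]), array([292.1,  79.3]), 82.2, array([0.6235, 0.1478, 0.0661]), 1530, array([0.035, 0.072, 0.086]))
cradle (array([627. , 112.1]), array([184.6, 339.3]), 1.4, array([0.6167, 0.1097, 0.0337]), 3676, array([0.007, 0.013, 0.084]))
top [ 0.38 -0.02  1.12]
side [0.32 0.95 0.99]
```

```bash
cat >> h.py <<'E'
SEAT=np.array([615.2,64.6,10.]); CY=-8.2
def delta(p_mm,R):
    "tool-axis shift (mm) and turn from measured pose to TCP p_mm, R (Rotation)"
    s=arm.get_state(); R0=Ro.from_euler('xyz',s['ee_rot'])
    return R0.inv().apply(np.array(p_mm)-np.array(s['eef_pos'])*1000).round(1),(R0.inv()*R).as_rotvec().round(4)
def down(yaw,tilt=0): # tilt>0: +y(cradle) end of held sleeve down
    return Ro.from_euler('z',yaw,degrees=True)*Ro.from_euler('x',180,degrees=True)
E
python3 - <<'E'
from h import *
print(delta([444.5,-286.3,130],down(-81.2)))
E
```

```text
(array([-369.2,  296.4,   67.1]), array([-0.    , -0.    , -1.4986]))
```

```bash
python3 -m jog '[[[-185,148,30,0,0,-0.75,87],[-369,296,67,0,0,-1.4986,87],[-369,296,67,0,0,-1.4986,87],[-369,296,67,0,0,-1.4986,87],[-369,296,67,0,0,-1.4986,87],[-369,296,67,0,0,-1.4986,87],[-369,296,67,0,0,-1.4986,87],[-369,296,67,0,0,-1.4986,87],[-369,296,67,0,0,-1.4986,87],[-369,296,67,0,0,-1.4986,87],[-369,296,67,0,0,-1.4986,87],[-369,296,67,0,0,-1.4986,87]]]' 40
python3 - <<'E'
from h import *
s=arm.get_state();print(s['q'],s['force'])
im,W=cloud('side')
z=W[...,2]; v,u=np.indices(z.shape)
m=(u>285)&(u<320)&(v>130)&(v<190)&(z>.03)&(z<.08)&(im.max(-1)<80)
print(W[m].mean(0),m.sum())
p=W[m][:,:2]*1000; print(cv2.minAreaRect(p.astype(np.float32)))
cv2.imwrite('pics/side1.png',cv2.resize(im[80:280,180:400],None,fx=2.5,fy=2.5))
print(delta([444.5,-286.3,11],down(-81.2)))
E
```

```text
t: 2.4
eef_pos: [0.444, -0.2875, 0.1302]
ee_rot: [-3.141, -0.0, -1.419]
force: [-0.0, -0.5, -0.6]
width: 0.0867
gripper_force: 0.0
[-2.03531222e-01  1.74874115e-01 -4.03621587e-01  1.69643733e-05
 -9.92048345e-01  3.55250509e-01] [-0.01049564 -0.46900084 -0.64346974]
[ 0.44310921 -0.27579209  0.04753521] 472
((444.0429992675781, -286.6091003417969), (50.402400970458984, 182.42066955566406), 8.643444061279297)
(array([ -1. ,  -0.6, 119.2]), array([-0.0002, -0.0001, -0.0016]))
```

View pics/side1.png

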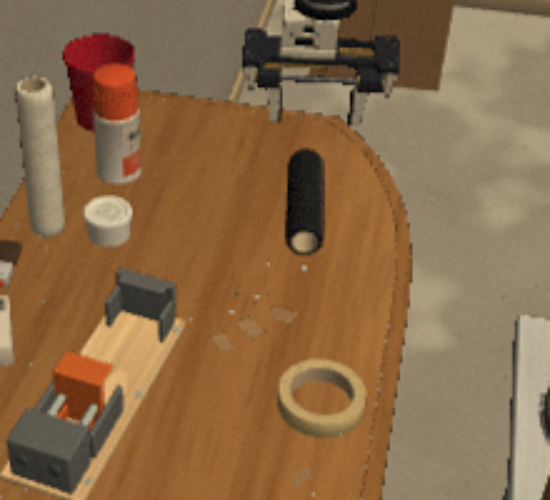

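The picture shows the open gripper over the sleeve, with the sleeve lying clear at crop position (305,200). Both cameras agree on the sleeve pose, so I'll descend and grip.

```bash
python3 -m jog '[[[-1,-0.6,50,0,0,0,87],[-1,-0.6,90,0,0,0,87],[-1,-0.6,119,0,0,0,87],[-1,-0.6,119,0,0,0,87],[-1,-0.6,119,0,0,0,40],[-1,-0.6,119,0,0,0,40],[-1,-0.6,119,0,0,0,40],[-1,-0.6,119,0,0,0,40],[-1,-0.6,119,0,0,0,40],[-1,-0.6,119,0,0,0,40]]]' 40
```

```text
t: 3.7
eef_pos: [0.4452, -0.2857, 0.0117]
ee_rot: [-3.141, -0.0, -1.417]
force: [-0.4, 1.2, 6.3]
width: 0.052
gripper_force: 40.0
```

```bash
cat >> h.py <<'E'
def pose(yC,zB,th,off=14.3,x=0,slide=0):
    "TCP pose for held sleeve: centre yC, low corner zB above seat, tilt th deg"
    t=np.radians(th); zC=zB+91*np.sin(t)+26*np.cos(t)
    Rc=Ro.from_euler('z',CY,degrees=True); Rs=Rc*Ro.from_euler('x',-th,degrees=True)
    return SEAT+Rc.apply([x,yC,zC])+Rs.apply([0,slide,-off]), Rs*Ro.from_euler('z',-90,degrees=True)*Ro.from_euler('x',180,degrees=True)
E
python3 - <<'E'
from h import *
p,R=pose(-60,80,33); print(p); print(delta(p,R))
E
```

```text
[605.5314216   -2.49528588 149.37459783]
(array([-255.3, -201.9, -137.7]), array([-0.0862,  0.5714,  0.2885]))
```

```bash
python3 -m jog '[[[0,0,-40,0,0,0,40],[0,0,-90,0,0,0,40],[-30,-24,-138,0,0,0,40],[-80,-63,-138,0,0,0,40],[-120,-95,-138,-0.02,0.14,0.07,40],[-160,-127,-138,-0.04,0.28,0.14,40],[-200,-158,-138,-0.065,0.43,0.216,40],[-240,-190,-138,-0.0862,0.5714,0.2885,40],[-255,-202,-138,-0.0862,0.5714,0.2885,40],[-255,-202,-138,-0.0862,0.5714,0.2885,40],[-255,-202,-138,-0.0862,0.5714,0.2885,40],[-255,-202,-138,-0.0862,0.5714,0.2885,40],[-255,-202,-138,-0.0862,0.5714,0.2885,40]]]' 40
python3 - <<'E'
from h import *
p,R=pose(-60,80,33); print(delta(p,R), arm.get_state()['q'].round(2) if hasattr(arm.get_state()['q'],'round') else arm.get_state()['q'])
im,W=cloud('side')
cv2.imwrite('pics/side2.png',cv2.resize(im[100:290,150:360],None,fx=2.8,fy=2.8))
for n in('top','side'):
    if n=='top': im,W=cloud('top')
    z=W[...,2]; x=W[...,:2]*1000-SEAT[:2]; c=np.radians(CY)
    X=x[...,0]*np.cos(c)+x[...,1]*np.sin(c); Y=-x[...,0]*np.sin(c)+x[...,1]*np.cos(c); Z=z*1000-10
    m=(abs(X)<30)&(im.max(-1)<70)&(abs(Y+60)<110)&(Z>60)&(Z<200)
    for lo,hi in((-150,-130),(-130,-110),(-30,0),(0,15),(15,40)):
        k=m&(Y>lo)&(Y<hi); print(n,lo,hi,k.sum(), Z[k].min().round() if k.any() else '',Z[k].max().round() if k.any() else '',np.median(X[k]).round(1) if k.any() else '')
    print(Y[m].min(),Y[m].max())
E
```

```text
t: 5.32
eef_pos: [0.6052, -0.0039, 0.1498]
ee_rot: [-3.141, -0.575, -1.716]
force: [-0.4, 0.1, -0.1]
width: 0.0524
gripper_force: 40.0
(array([-1.4, -0.1, -0.4]), array([ 0.0009,  0.0012, -0.0016])) [ 0.59  0.43 -0.31  0.44 -1.27 -0.96]
top -150 -130 2 195.0 197.0 -18.8
top -130 -110 8 191.0 200.0 -25.7
top -30 0 35 140.0 163.0 4.6
top 0 15 10 132.0 137.0 -4.0
top 15 40 12 124.0 133.0 -3.0
-144.08986360428784 22.811920806116973
side -150 -130 2 195.0 197.0 -18.8
side -130 -110 8 191.0 200.0 -25.7
side -30 0 35 140.0 163.0 4.6
side 0 15 10 132.0 137.0 -4.0
side 15 40 12 124.0 133.0 -3.0
-144.08986360428784 22.811920806116973
```

View pics/side2.png

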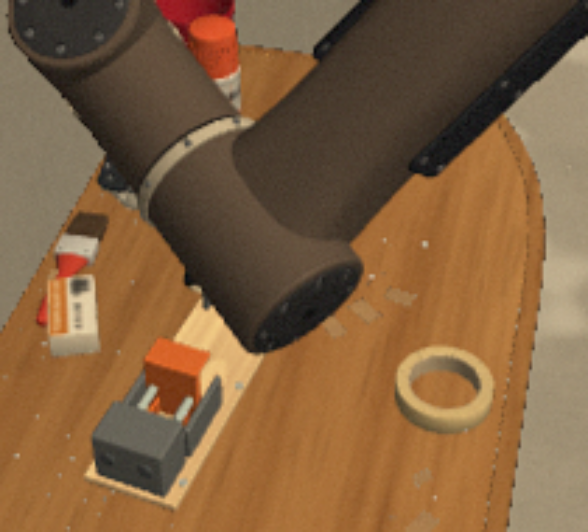

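The arm hides the sleeve in this side view, and the cradle and gate show clear at crop (175,370). The top-camera depth puts the leading corner at z≈124, as planned. Next I'll compute the waypoints.

```bash
python3 - <<'E'
from h import *
for a in [(-36,30,33),(-36,5,33),(-20,5,33),(0,5,33),(10,5,33),(22,5,33)]:
    d,r=delta(*pose(*a)); print(a,d,r)
E
```

```text
(-36, 30, 33) [-48.4   0.   28.6] [ 0.0007  0.001  -0.0012]
(-36, 5, 33) [-62.    0.   49.6] [ 0.0007  0.001  -0.0012]
(-20, 5, 33) [-75.4   0.1  40.9] [ 0.0007  0.001  -0.0012]
(0, 5, 33) [-92.2   0.1  30. ] [ 0.0007  0.001  -0.0012]
(10, 5, 33) [-1.006e+02  1.000e-01  2.450e+01] [ 0.0007  0.001  -0.0012]
(22, 5, 33) [-1.107e+02  1.000e-01  1.800e+01] [ 0.0007  0.001  -0.0012]
```

Lower, and slip just under the lip (gate face contact at yC≈-5.5).

```bash
python3 -m jog '[[[-24,0,14,0,0,0,40],[-48,0,28,0,0,0,40],[-55,0,39,0,0,0,40],[-62,0,49.6,0,0,0,40],[-62,0,49.6,0,0,0,40],[-69,0,45.2,0,0,0,40],[-75.4,0,40.9,0,0,0,40],[-80,0,38,0,0,0,40],[-80,0,38,0,0,0,40]]]' 40
python3 - <<'E'
from h import *
im,W=cloud('top'); cv2.imwrite('pics/top3.png',cv2.resize(im[110:210,130:280],None,fx=5,fy=5))
E
```

```text
t: 6.55
eef_pos: [0.6124, 0.0439, 0.0738]
ee_rot: [3.141, -0.575, -1.713]
force: [0.4, 0.0, -1.0]
width: 0.0521
gripper_force: 40.0
```

View pics/top3.png

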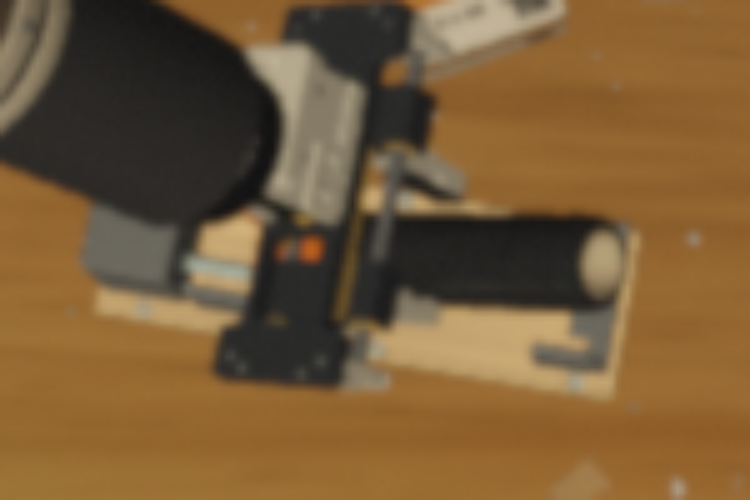

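The sleeve's raised end shows at (600,265) above the wall. It looks shifted by parallax because it is raised. The gripper straddles the sleeve and there is no contact force, so I'll push the gate.

```bash
python3 - <<'E'
from h import *
for a in [(0,5,33),(22,5,33)]: print(a,*delta(*pose(*a)))
E
```

```text
(0, 5, 33) [-11.   -0.   -7.9] [0.0005 0.0003 0.0005]
(22, 5, 33) [-29.5  -0.  -19.9] [0.0005 0.0003 0.0005]
```

```bash
python3 -m jog '[[[-6,0,-4,0,0,0,40],[-12,0,-8,0,0,0,40],[-12,0,-8,0,0,0,40]]]' 40; python3 -m jog '[[[-5,0,-3.2,0,0,0,40],[-10,0,-6.5,0,0,0,40],[-10,0,-6.5,0,0,0,40]]]' 40
python3 - <<'E'
from h import *
for a in [(0,5,33),(22,5,33)]: print(a,*delta(*pose(*a)))
E
```

```text
t: 6.98
eef_pos: [0.6141, 0.0574, 0.0739]
ee_rot: [3.14, -0.577, -1.713]
force: [-0.3, -3.8, -0.1]
width: 0.0518
gripper_force: 40.0
t: 7.35
eef_pos: [0.6156, 0.0693, 0.0737]
ee_rot: [3.14, -0.576, -1.713]
force: [-0.0, -4.6, 0.5]
width: 0.0521
gripper_force: 40.0
(0, 5, 33) [10.8 -0.2  6.3] [ 0.0012 -0.0005  0.0005]
(22, 5, 33) [-7.6 -0.2 -5.7] [ 0.0012 -0.0005  0.0005]
```

Force is −4.6 N, which means the gate is about 17 mm open, as modelled. I'll continue and then swing.

```bash
python3 -m jog '[[[-4,0,-3,0,0,0,40],[-7.6,0,-5.7,0,0,0,40],[-7.6,0,-5.7,0,0,0,40],[-7.6,0,-5.7,0,0,0,40]]]' 40
python3 - <<'E'
from h import *
s=arm.get_state();print(s['force'])
for a in [(22,5,33),(22,5,27),(22,5,21),(22,4,15),(22,4,10),(22,3,5),(22,2,0)]: print(a,*delta(*pose(*a)))
im,W=cloud('top')
z=W[...,2]; x=W[...,:2]*1000-SEAT[:2]; c=np.radians(CY)
X=x[...,0]*np.cos(c)+x[...,1]*np.sin(c); Y=-x[...,0]*np.sin(c)+x[...,1]*np.cos(c); Z=z*1000-10
im=im.astype(int);m=(im[...,2]-im[...,0]>90)&(im[...,2]>150)&(Z>60)&(Z<90)&(abs(X)<40)&(Y>40)&(Y<150)
print('orange Y',np.percentile(Y[m],[1,50,99]) if m.any() else 0,m.sum())
E
```

```text
t: 7.85
eef_pos: [0.6169, 0.0782, 0.0743]
ee_rot: [3.14, -0.576, -1.714]
force: [-0.4, -5.5, 0.6]
width: 0.052
gripper_force: 40.0
[-0.37417609 -5.49794967  0.64772532]
(22, 5, 33) [-0.4 -0.3 -0.3] [ 0.0014 -0.0004  0.0002]
(22, 5, 27) [-5.6 -0.3  5.4] [ 0.0014 -0.1052  0.0002]
(22, 5, 21) [-11.2  -0.3  11.5] [ 1.400e-03 -2.099e-01  1.000e-04]
(22, 4, 15) [-17.7  -0.3  18.9] [ 0.0014 -0.3146  0.    ]
(22, 4, 10) [-22.8  -0.3  24.5] [ 0.0014 -0.4019 -0.    ]
(22, 3, 5) [-28.6  -0.3  31.2] [ 1.400e-03 -4.891e-01 -1.000e-04]
(22, 2, 0) [-34.5  -0.3  38. ] [ 1.400e-03 -5.764e-01 -2.000e-04]
orange Y [ 99.96822687 103.50449423 106.73659083] 9
```

```bash
python3 -m jog '[[[-4,0,1.5,0,-0.0523,0,40],[-6.4,0,4.8,0,-0.1052,0,40],[-9,0,8,0,-0.1572,0,40],[-12,0,11,0,-0.2099,0,40],[-15,0,14.7,0,-0.2620,0,40],[-18.6,0,18.6,0,-0.3146,0,40],[-18.6,0,18.6,0,-0.3146,0,40]]]' 40
python3 - <<'E'
from h import *
im,_=cloud('top'); cv2.imwrite('pics/top4.png',cv2.resize(im[110:210,130:280],None,fx=5,fy=5))
for a in [(23,4,15),(23,4,10),(23,3,5),(23,2,0)]: print(a,*delta(*pose(*a)))
E
```

```text
t: 8.78
eef_pos: [0.6174, 0.0828, 0.0487]
ee_rot: [3.141, -0.259, -1.716]
force: [-1.4, -6.1, -2.5]
width: 0.052
gripper_force: 40.0
(23, 4, 15) [-0.7 -0.3 -0.3] [ 0.0013  0.0023 -0.0016]
(23, 4, 10) [-3.9 -0.4  6.6] [ 0.0012 -0.085  -0.0016]
(23, 3, 5) [-7.3 -0.4 14.8] [ 0.0011 -0.1723 -0.0017]
(23, 2, 0) [-10.8  -0.4  23. ] [ 0.0011 -0.2595 -0.0017]
```

View pics/top4.png

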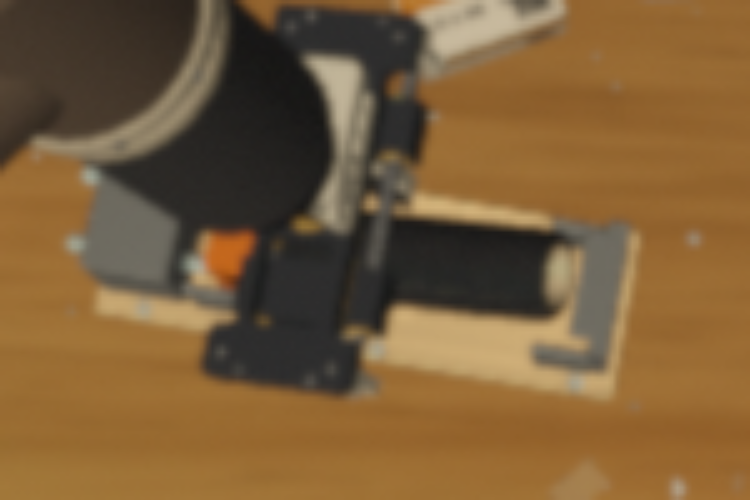

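The gate is about 31 mm back. The sleeve's free end at (555,275) is clear of the wall lip, whose edge is at (580,285). I'll swing down.

```bash
python3 -m jog '[[[-2,-0.3,3,0,-0.043,0,40],[-4,-0.3,6.6,0,-0.085,0,40],[-5.6,-0.3,10.6,0,-0.128,0,40],[-7.3,-0.3,14.8,0,-0.1723,0,40],[-9,-0.3,19,0,-0.216,0,40],[-10.8,-0.3,23,0,-0.2595,0,40],[-10.8,-0.3,23,0,-0.2595,0,40]]]' 40
python3 - <<'E'
from h import *
print(arm.get_state()['moment'])
im,_=cloud('top'); cv2.imwrite('pics/top5.png',cv2.resize(im[110:210,130:280],None,fx=5,fy=5))
for a in [(23,2,0),(23,1,0),(10,1,0),(3,1,0)]: print(a,*delta(*pose(*a)))
E
```

```text
t: 9.7
eef_pos: [0.6189, 0.0875, 0.0241]
ee_rot: [-3.141, 0.001, -1.716]
force: [-3.0, -4.8, 1.5]
width: 0.0521
gripper_force: 40.0
[-1.88246906  1.22585123  0.30515678]
(23, 2, 0) [0.3 0.4 0.5] [-0.0004  0.0006 -0.0013]
(23, 1, 0) [0.3 0.4 1.5] [-0.0004  0.0006 -0.0013]
(10, 1, 0) [13.3  0.4  1.5] [-0.0004  0.0006 -0.0013]
(3, 1, 0) [20.3  0.4  1.5] [-0.0004  0.0006 -0.0013]
```

View pics/top5.png

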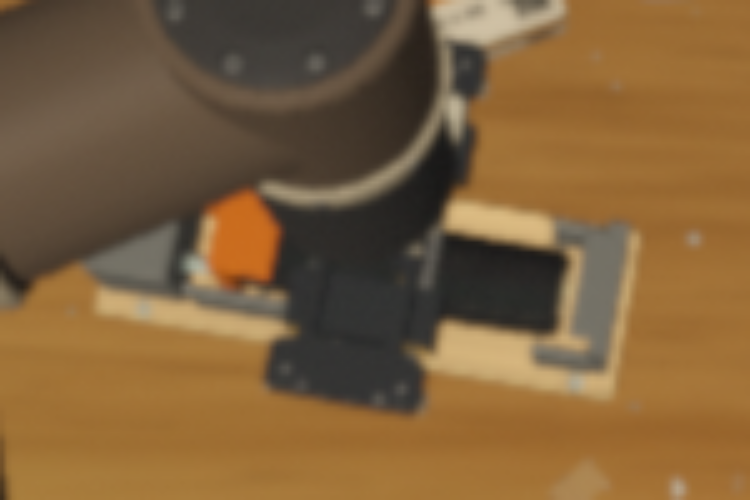

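The sleeve is flat, with its free end at (562,290) inside the wall and the gate still held open. I'll ease sideways 1.5 mm to relieve the −3 N and let the gate push back.

```bash
python3 -m jog '[[[0,1.5,1.3,0,0,0,40],[5,1.5,1.3,0,0,0,40],[10,1.5,1.3,0,0,0,40],[15,1.5,1.3,0,0,0,40],[20,1.5,1.3,0,0,0,40],[20,1.5,1.3,0,0,0,40]]]' 40
python3 -c "
from h import *
print(*delta(*pose(3,0,0)))"
```

```text
t: 10.5
eef_pos: [0.6152, 0.0692, 0.0228]
ee_rot: [-3.141, -0.001, -1.714]
force: [2.3, -0.9, 3.0]
width: 0.052
gripper_force: 40.0
[ 1.5 -0.7  1.1] [-0.0006 -0.0007 -0.0002]
```

```bash
python3 -m jog '[[[0,-0.7,0,0,0,0,52],[0,-0.7,0,0,0,0,78],[0,-0.7,0,0,0,0,78],[0,-0.7,0,0,0,0,78],[0,-0.7,0,0,0,0,78],[0,-0.7,0,0,0,0,78],[0,-0.7,-40,0,0,0,78],[0,-0.7,-90,0,0,0,78],[60,-0.7,-140,0,0,0,78],[120,0,-160,0,0,0,78],[180,0,-160,0,0,0,78],[240,0,-160,0,0,0,78],[300,0,-160,0,0,0,78],[300,0,-160,0,0,0,78]]]'
python3 - <<'E'
from h import *
im,W=cloud('top'); cv2.imwrite('pics/top6.png',cv2.resize(im[110:210,130:280],None,fx=5,fy=5))
z=W[...,2]; x=W[...,:2]*1000-SEAT[:2]; c=np.radians(CY)
X=x[...,0]*np.cos(c)+x[...,1]*np.sin(c); Y=-x[...,0]*np.sin(c)+x[...,1]*np.cos(c); Z=z*1000-10
im=im.astype(int);m=(im[...,2]-im[...,0]>90)&(im[...,2]>150)&(Z>60)&(Z<90)&(abs(X)<40)&(Y>40)&(Y<150)
print('orange Y',np.percentile(Y[m],[1,50,99]))
m=(im.max(-1)<70)&(abs(X)<45)&(abs(Y)<100)&(Z>20)&(Z<70)
print(Y[m].min(),Y[m].max(),np.percentile(X[m],[2,50,98]),np.percentile(Z[m],[5,50,95]))
for lo in(-70,-40,0,30):
    k=m&(Y>lo)&(Y<lo+20);print(lo,X[k].mean().round(1),np.percentile(Z[k],80).round(1))
E
```

```text
t: 12.25
eef_pos: [0.5706, -0.2313, 0.1828]
ee_rot: [3.14, -0.002, -1.719]
force: [-1.0, 1.3, -0.4]
width: 0.0781
gripper_force: 0.0
orange Y [67.02487326 83.48294281 99.99623256]
-11.617823614218603 72.78428149239893 [-24.69271823  -5.28523229  16.83471949] [40.03023479 49.63903378 53.94879827]<stdin>:10: RuntimeWarning: Mean of empty slice.
  ret = ret.dtype.type(ret / rcount)
Traceback (most recent call last):
IndexError: index -1 is out of bounds for axis 0 with size 0
```

View pics/top6.png

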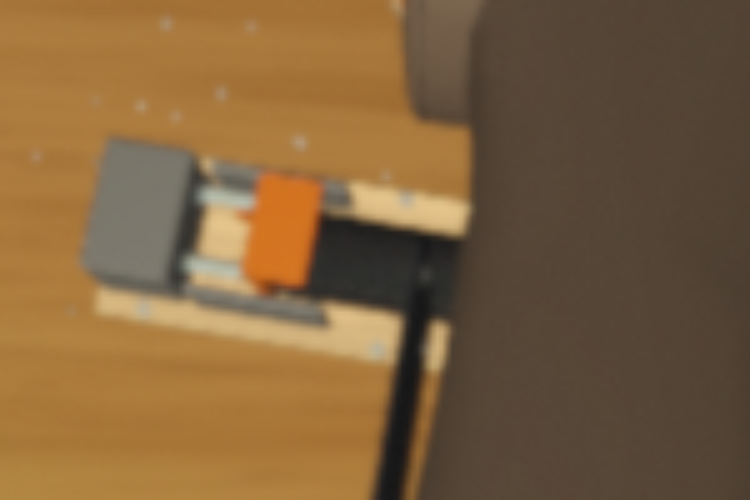

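The gate at (283,230) has closed back to about 6 mm, and the arm hides the wall end. I'll use the side view to check flatness.

```bash
python3 - <<'E'
from h import *
im,W=cloud('side'); cv2.imwrite('pics/side7.png',cv2.resize(im[170:290,160:280],None,fx=5,fy=5))
z=W[...,2]; x=W[...,:2]*1000-SEAT[:2]; c=np.radians(CY)
X=x[...,0]*np.cos(c)+x[...,1]*np.sin(c); Y=-x[...,0]*np.sin(c)+x[...,1]*np.cos(c); Z=z*1000-10
m=(im.max(-1)<70)&(abs(X)<35)&(abs(Y)<85)&(Z>35)&(Z<80)
for lo in(-75,-50,-25,0,25):
    k=m&(Y>lo)&(Y<lo+25)
    if k.any(): print(lo,k.sum(),np.percentile(X[k],[3,50,97]).round(1),np.percentile(Z[k],[80,97]).round(1))
E
```

```text
-75 94 [-27.3  -8.8  16.6] [53.1 56.9]
-50 93 [-26.3  -9.4  16. ] [53.7 55.5]
-25 99 [-27.  -10.3  13.7] [52.5 55.8]
0 104 [-26.8 -10.4  14.9] [52.2 55.6]
25 90 [-26.7 -10.6  12.3] [52.6 55. ]
```

View pics/side7.png

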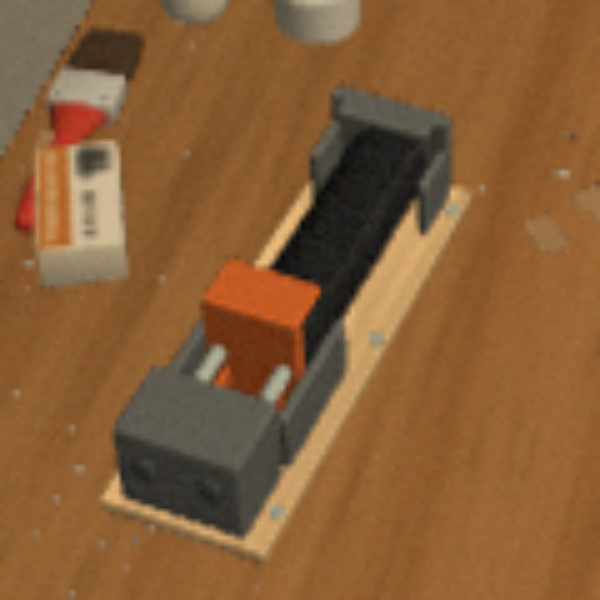

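The sleeve lies flat, its top about 52 mm above the seat along its whole length. It runs straight from under the wall lip at (390,130) to under the gate lip at (265,285), and the robot is clear.

```bash
python3 -c "
from h import *
print(arm.job_done())"
```

```text
the job is handed in; nothing more can be done
None
```

I put the sleeve in the cradle and handed the job in: the camera check showed it flat and caught under both lips, with the gate about 6 mm open and the robot clear; the arm kept well away from the can, tape and tub, but I didn't re-measure them, and no verdict came back.

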